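# Pull the blind plug out of the wreath stand's post socket

## Robot

A 6-joint arm with a two-finger parallel gripper is mounted at the origin on the work surface. World frame = base frame: x ahead of the robot, y to its left, z up, the work surface at z = 0. Lengths are in m, angles in rad, forces in N, time in s.
With the tool pointing down it reaches from about 0.225 to 0.875 m from the base axis. Payload 3.4 kg.
Tool frame: the origin (TCP) lies at the very end of the fingers, on their centre line; the grasp point (between the pads) lies 19 mm behind it; z points along the fingers, y is the direction in which the jaws open and shut (so a half turn about z gives the same grasp; the last joint's range is limited). The gripper opens to 85 mm and grips with 20 to 120 N. Pads are 22 mm wide; open, the fingers measure 114 mm over their backs; the gripper's body (76 mm by 85 mm) begins 54 mm behind the grasp point. The pads swing forward as they close: fully open they stand 13 mm farther back than shut.
Start: joints at [-1.376, 0.276, 1.505, -0, 1.361, -0.121], TCP at [0.179, -0.547, 0.231] pointing down, gripper open.
Joint ranges: [-2.89, 2.89], [-0.75, 2.08], [0.22, 2.7], [-1.18, 4.32], [0.11, 2.71], [-2.7, 2.7]. Speed limits (rad/s): [2.57, 2.57, 3.14, 3.14, 3.14, 3.14].

## Interface

Orientations are given as a unit quaternion [w, x, y, z].
In Python, from rig import manip gives the robot as it stands. The module is installed in compiled form; this text tells all that it offers.
- The arm moves only by the tool carry_out, never from a script. Its argument "moves" is one flat list of numbers, 5 for each row, row after row: the opening in per cent of the stroke, from 0 (shut) to 100 (fully open), then the shift along the world's x, y, z in cm, then the turn about the world's z in rad. A call has exactly 10 rows; each row shifts and turns the commanded pose from where the row before left it; what a row does not reach is not made up. A row lasts 1/10 s, in which the tool goes at most 50 mm and 8.59 degrees, less where a joint would pass 70% of its speed; a pose out of reach is approached as far as the arm can. A call is refused whole if a number of a shift passes 5 or a number of a turn 0.15, either way. A call with a gripper value outside its range is refused whole. The fingers move at their own pace and stop on an object; "squeeze" is the grip in N (left out, the last holds). Time passes only in rows, so rows that do not move let the fingers close, or fill a call up. It gives the time, the measured TCP pose, the force and the opening at its end, in the units of the state.
- manip.get_state(): the state, without advancing time (a new reading comes with each control period).
- manip.get_image(name): name is "side" or "top" or "wrist"; returns the picture (400x640x3 uint8, red, green, blue); there is no depth.
- manip.camera_info(name): a dict with "fov_y" (degrees; the focal length in pixels is half the picture's height over the tangent of half this angle, whatever the lens; pixels are square), "cx", "cy" (the principal point, pixels), "dist" ([k1, k2, p1, p2, k3] as OpenCV has them; the pictures are not rectified), "rvec" (rotation vector, rad) and "tvec" (3), from world to camera coordinates, as OpenCV has them; the wrist camera has in their place "hand_eye" (4x4, takes a point from camera to tool coordinates, whose origin is the TCP and whose axes are the flange's). Camera axes: x right, y down, z forward; pixel columns grow to the right and rows downward; lengths in m; the calibration is good to about 2 mm. A picture is of the moment at which its call begins: read the wrist's pose just before it. camera_info takes no time and is no camera call.
- manip.sign_off(): hands the job in, once; it reports no verdict.
The state is a dict: "clock": time; "qpos": joint angles; "qd": joint speeds; "effort": joint torques, N m; "position": TCP position; "ee_rot": TCP orientation; "contact_force": force on the tool from outside, world axes, zero at the start; "moment": the same for the moment, N m; "width": finger opening in m.
Only numpy, scipy, OpenCV 4.12 (cv2) and the standard library are available. Lean on these libraries where they do the work, as an engineer would, in place of code of your own. Each camera call takes 0.05 s, during which the arm holds its last target. There are 200 camera calls.

## Task

Take the wooden-handled puller out of its rest, screw it clockwise (seen from above) fully home into the tapped blind plug in the steel socket block feeling for the slot and without forcing it, and pull the plug straight up out of the socket. Stand the plug, upright and with the puller still screwed in, on the floor of the plywood tray and let go; do not touch the plug with the fingers and leave the spool, the pine cone and the pot alone.

Things in the scene. Friction and masses are not known exactly. Their poses are not given: they have to be found in the camera images.
- puller_grip (a point): Centre of the puller's wooden handle: a flat bar 60 mm long (own x), 14 mm thick (own y: grip across this), 28 mm high. The puller is a loose steel rod, 13 mm in diameter, about 160 g, standing upright in the rest; own z is its axis, upwards. A collar (28 mm diameter, 6 mm thick) has its underside 68.3 mm below this point.
- puller_pin (a point): Centre of the puller's cross pin, on the rod's axis 83 mm below the handle's centre. The pin is 7 mm thick, flat underneath, and 30 mm end to end along own x, parallel to the handle; its two ends are the thread. The rod's tip is 6 mm below this point and tapers to 7 mm over its last 5 mm.
- plug_top (a point): Centre of the top of the loose square aluminium plug, 44 x 44 x 34 mm high, about 180 g; z up, sides along x, y; it starts 4 mm below the socket's rim. In it a tapped insert with a bore 15.4 mm wide crossed by a slot 9 x 34 mm. The slot stands 0.2 to 1.4 rad clockwise (from above) of own x, differently each time, not shown by this reading: look, or feel for it.
- plug_thread (a point): On the plug's axis 11 mm under its top: pin's centre at the thread's start (handle 72 mm above the top; 86.5 if the pin rests on the face beside the slot, either way round). Right-hand thread: turned clockwise from above it stays level about 35 deg, sinks 4 mm by about 80 deg, then level to a stop near 95; 1 to 2 mm axial play. Push 2 to 6 N. Home: turned 90 deg, collar on the plug's top.
- socket_mouth (a point): Centre of the mouth of the square socket (46.4 mm wide, 38 mm deep) in the fixed steel block (110 x 110 x 60 mm, on a foot 150 mm long along x, 10 mm high); 60 mm above the table; z up, socket sides along x and y. Two sprung plungers in its y walls grip the plug: drawing it takes 10 to 20 N along the whole depth. Plug and puller fully home: handle's centre 64.3 mm above this point.
- holder_top (a point): Centre of the top of the fixed wooden rest, 80 (x) x 70 (y) x 40 mm, this point 40 mm above the table. The puller hangs in its slot (38 mm along x, 16 mm wide) by the collar; lift it straight up by at least 25 mm to clear.
- tray: Fixed open plywood tray 130 x 130 mm, 28 mm high, walls and floor 5 mm thick; origin at the centre of its underside, on the table; z up.
- spool: Bystander: wooden wire spool, 52 mm diameter, 50 mm high; origin under its centre.
- pinecone: Bystander: pine cone standing upright, 54 mm diameter, 62 mm high; origin under its centre.
- pot: Bystander: small terracotta pot, 72 mm across the rim, 70 mm high; origin under its centre.

How it is judged:
By the outcome, as a careful person would: the job done as asked, in the order asked, and still so for the second after the job is handed in, with the robot touching nothing.
It also fails if it takes over 72 s, if anything falls off the work surface, if the arm or the gripper's body presses on something with over 40 N, if the wrist force passes 120 N, or if a joint passes its speed limit or range.

## Working session

There is one attempt and no reset: what is moved stays moved. The work goes in short steps, Python scripts to look and compute and a tool call to move; the robot and the scene stay as the last step left them, time stands still between calls to the robot, and variables do not carry over. Pictures are saved under pics/ and viewed, about 8 in all and at most 12, crops included, and the job is handed in when it is done.

Besides the shell and the picture viewer there is one more tool, called after "Request:" as a command line: name --argument value ..., lists and objects as JSON in quotes. carry_out: Moves the arm, as the interface text tells. Its arguments: {"type":"object","properties":{"moves":{"type":"array","items":{"type":"number"}},"squeeze":{"type":"number"}},"required":["moves"]}

```bash
mkdir -p pics
cat > h.py <<'E'
import numpy as np, cv2
from rig import manip
def K(n):
    i=manip.camera_info(n); f=200/np.tan(np.radians(i['fov_y'])/2)
    return np.array([[f,0,i['cx']],[0,f,i['cy']],[0,0,1.]]),np.array(i['dist'],float),i
def pose(n,st=None):
    k,d,i=K(n)
    if 'rvec' in i:
        R=cv2.Rodrigues(np.array(i['rvec'],float))[0]; t=np.array(i['tvec'],float).ravel()
        return k,d,R,t
    st=st or manip.get_state(); w,x,y,z=st['ee_rot']
    from scipy.spatial.transform import Rotation as Ro
    T=np.eye(4);T[:3,:3]=Ro.from_quat([x,y,z,w]).as_matrix();T[:3,3]=st['position']
    M=np.linalg.inv(T@np.array(i['hand_eye']));return k,d,M[:3,:3],M[:3,3]
def onz(P,uv,z):
    k,d,R,t=P; p=cv2.undistortPoints(np.array(uv,float).reshape(-1,1,2),k,d).reshape(-1,2)
    c=-R.T@t; r=np.c_[p,np.ones(len(p))]@R
    return c+r*((z-c[2])/r[:,2])[:,None]
def proj(P,X):
    k,d,R,t=P; return cv2.projectPoints(np.array(X,float).reshape(-1,3),cv2.Rodrigues(R)[0],t,k,d)[0].reshape(-1,2)
def save(n,f,crop=None,s=1):
    im=manip.get_image(n)
    cv2.imwrite('pics/raw_'+f,im[:,:,::-1])
    if crop: im=im[crop[1]:crop[3],crop[0]:crop[2]]
    cv2.imwrite('pics/'+f,cv2.resize(im[:,:,::-1],None,fx=s,fy=s,interpolation=cv2.INTER_CUBIC))
E
python3 - <<'E'
from h import *
save('top','t1.png',None,1.25); save('side','s1.png',None,1.25)
s=manip.get_state();print(s)
for n in('top','side'):
    P=pose(n);print(n,-P[2].T@P[3],P[2][2])
E
```

```text
{'clock': 0.1, 'qpos': array([-1.37600424e+00,  2.76562298e-01,  1.50597792e+00, -3.99528127e-06,
        1.36070410e+00, -1.20958488e-01]), 'qd': array([ 0.00023281, -0.00121198, -0.00281918, -0.00031585, -0.00113725,
        0.00049018]), 'effort': array([ 1.46374714e-03, -4.17699444e+01, -2.46405798e+01, -1.02977458e-04,
        5.79172527e-03,  7.73739771e-06]), 'position': array([ 0.17848234, -0.54611956,  0.23052019]), 'ee_rot': array([-8.25199665e-04,  9.87563158e-01,  1.57220631e-01, -3.24322785e-05]), 'contact_force': array([ 0.72096981, -0.43290172, -0.12514436]), 'moment': array([ 0.00779292, -0.02419712, -0.02086556]), 'width': 0.08519301021106213}
top [0.49757492 0.00613749 0.97069984] [ 0.11627308 -0.02236742 -0.99296539]
side [0.10282426 0.50490626 0.63009928] [ 0.57645796 -0.552494   -0.60203538]
```

View pics/t1.png

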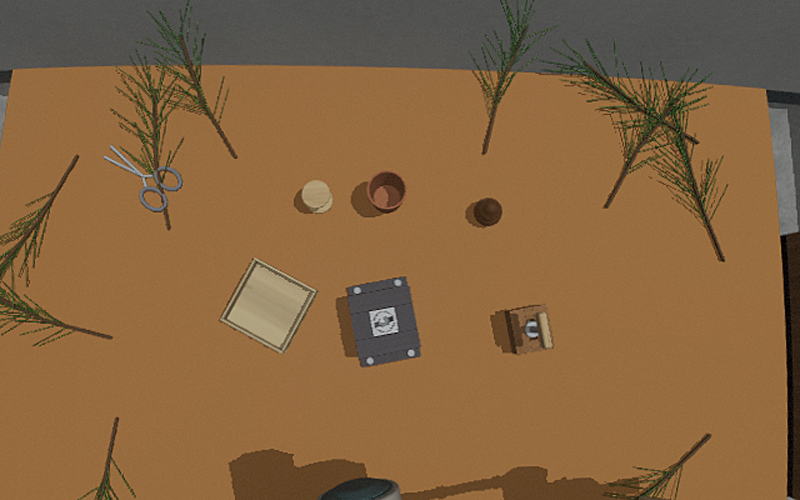

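View pics/s1.png

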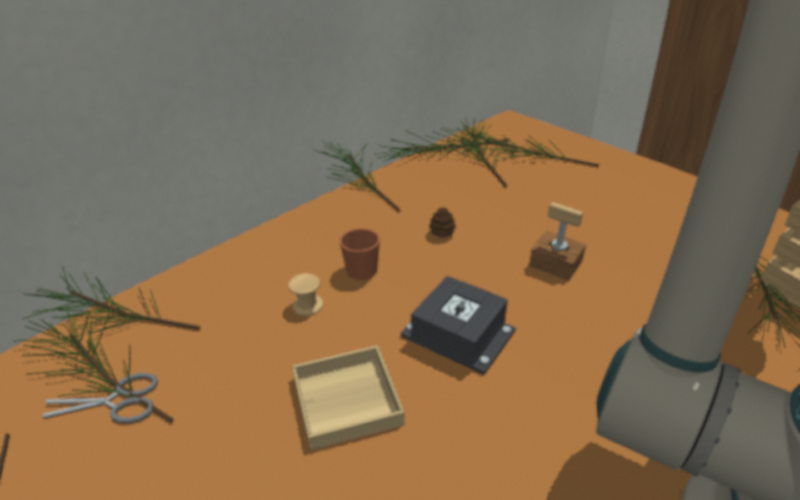

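The top view shows the tray at about (268,305), the block at (383,321), and the rest with the handle at (545,330), all in 1.25x pixels. The side view agrees. I'll enlarge the stored top picture next.

Run:
```python
import cv2,numpy as np
a=cv2.imread('pics/raw_t1.png')
b=cv2.resize(a[215:300,270:345],None,fx=6,fy=6,interpolation=cv2.INTER_CUBIC)
c=cv2.resize(a[235:290,385:450],None,fx=5,fy=5,interpolation=cv2.INTER_CUBIC)
m=np.zeros((510,780,3),np.uint8); m[:510,:450]=b; m[:275,455:780]=c
cv2.imwrite('pics/t2.png',m)
```

```text
(no output)
```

View pics/t2.png

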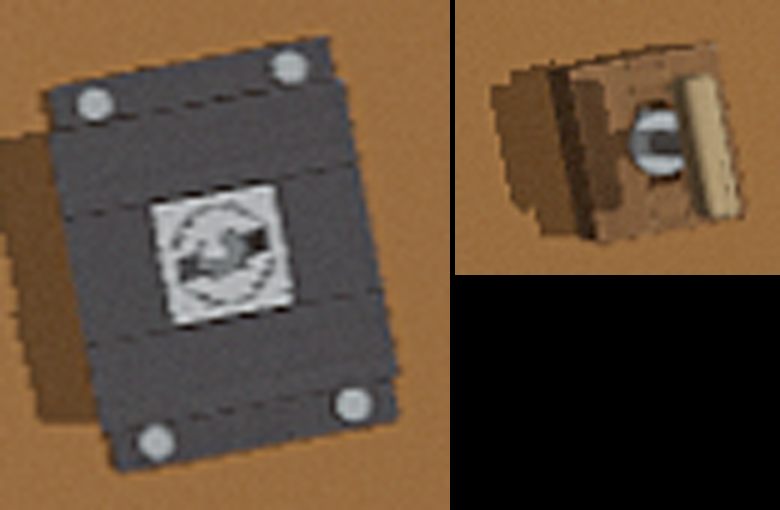

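Run:
```python
from h import *
P=pose('top');np.set_printoptions(precision=4,suppress=True)
b=lambda l:np.array(l)/6.+[270,215]-.4
c=lambda l:(np.array(l)-[455,0])/5.+[385,235]-.4
def ang(p,q):d=q-p;return np.arctan2(d[1],d[0])
f=onz(P,b([(45,90),(330,40),(395,420),(118,470)]),.01);print('foot',f.mean(0),np.linalg.norm(f-np.roll(f,1,0),axis=1),ang(f[3],f[0]),ang(f[2],f[1]),ang(f[1],f[0]),)
p=onz(P,b([(150,205),(272,187),(293,300),(175,325)]),.056);print('plug',p.mean(0),np.linalg.norm(p-np.roll(p,1,0),axis=1),ang(p[3],p[0]),ang(p[2],p[1]))
s=onz(P,b([(180,270),(268,240)]),.056);print('slot',s,ang(s[1],s[0]),np.linalg.norm(s[1]-s[0]))
h=onz(P,c([(680,82),(712,75),(742,212),(710,218)]),.122);print('handle',h,h.mean(0),ang(h[3],h[0]),ang(h[2],h[1]),np.linalg.norm(h-np.roll(h,1,0),axis=1))
h=onz(P,c([(660,143)]),.046);print('collar',h)
t=onz(P,np.array([(255,259),(316,291),(283,352),(221,319)])/1.25-.1,.028);print('tray',t.mean(0),ang(t[3],t[0]),np.linalg.norm(t-np.roll(t,1,0),axis=1))
h=onz(P,c([(568,70),(715,43),(745,212),(598,242)]),.04);print('holder',h.mean(0),h,ang(h[3],h[0]))
print(onz(P,np.array([(488,212),(386,190),(317,195)])/1.25,.06))
```

```text
foot [0.491  0.0107 0.01  ] [0.1472 0.1114 0.1472 0.1069] 0.21541565649297365 0.18508283910146656 1.7642620336187869
plug [0.4912 0.0103 0.056 ] [0.0444 0.0449 0.0417 0.0438] 0.22822427973351764 0.20230231138515398
slot [[ 0.4852  0.0256  0.056 ]
 [ 0.4966 -0.0062  0.056 ]] 1.9160511511027125 0.03379080311223557
handle [[ 0.5075 -0.2424  0.122 ]
 [ 0.5105 -0.2559  0.122 ]
 [ 0.4546 -0.2681  0.122 ]
 [ 0.452  -0.2546  0.122 ]] [ 0.4811 -0.2552  0.122 ] 0.21691069564745816 0.21426278661397 [0.0568 0.0138 0.0572 0.0137]
collar [[ 0.4811 -0.2553  0.046 ]]
tray [0.516  0.2187 0.028 ] -0.47768626157341976 [0.1243 0.1267 0.1238 0.128 ]
holder [ 0.4816 -0.2556  0.04  ] [[ 0.5132 -0.2151  0.04  ]
 [ 0.5262 -0.2827  0.04  ]
 [ 0.4504 -0.2959  0.04  ]
 [ 0.4366 -0.2286  0.04  ]] 0.1747134112155938
[[ 0.6887 -0.1734  0.06  ]
 [ 0.7246  0.0104  0.06  ]
 [ 0.7128  0.1335  0.06  ]]
```

Request:
carry_out --moves '[100, 3, 2.9, -0.3, -0.01, 100, 3, 2.9, -0.3, -0.01, 100, 3, 2.9, -0.3, -0.01, 100, 3, 2.9, -0.3, -0.01, 100, 3, 2.9, -0.3, -0.01, 100, 3, 2.9, -0.3, -0.01, 100, 3, 2.9, -0.3, -0.01, 100, 3, 2.9, -0.3, -0.01, 100, 3, 2.9, -0.3, -0.01, 100, 3, 2.9, -0.3, -0.01]' --squeeze 60

```text
clock: 1.1
position: [0.4794, -0.2551, 0.2009]
ee_rot: [-0.0, 0.994, 0.107, -0.0]
contact_force: [0.9, -0.5, -0.4]
width: 0.0853
```

```bash
cat > st.py <<'E'
from h import *
np.set_printoptions(precision=4,suppress=True)
def st():
    s=manip.get_state();w,x,y,z=s['ee_rot']
    print('t',round(s['clock'],2),'pos',s['position'],'yaw',round(2*np.arctan2(y,x),4),'q6',round(s['qpos'][5],2),'F',s['contact_force'],'M',s['moment'],'w',round(s['width'],4),'qd',abs(s['qd']).max().round(3));return s
if __name__=='__main__': st()
E
python3 - <<'E'
from st import *
s=st();P=pose('wrist',s);save('wrist','w1.png')
print(proj(P,[(.481,-.255,.122),(.481,-.255,.04),(.491,.0105,.056)]),-P[2].T@P[3],P[2][2])
E
```

```text
t 1.1 pos [ 0.4794 -0.2551  0.2009] yaw 0.2154 q6 0.74 F [ 0.8566 -0.5124 -0.4309] M [-0.0067  0.0369 -0.0014] w 0.0853 qd 0.865
[[324.4177 211.5873]
 [324.3268 186.7855]
 [ 41.5918 119.8947]] [ 0.5502 -0.2396  0.3438] [-0.2721 -0.059  -0.9605]
```

View pics/w1.png

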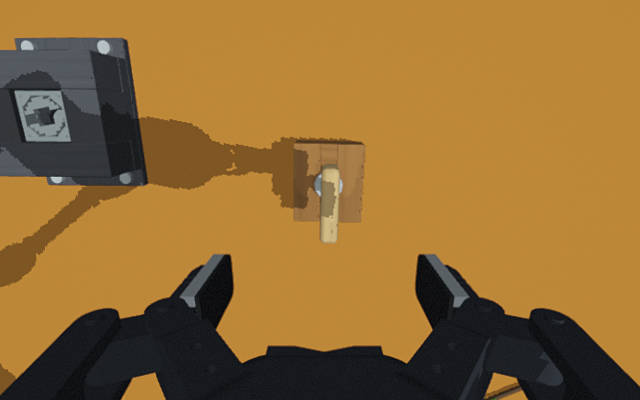

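Handle is centred between the fingers at (330,203), against a prediction of (324,211). The arm was still moving, so that's good enough. I'll descend.

Request:
carry_out --moves '[100, 0, 0, 0, 0, 100, 0, -0.1, -1.5, 0, 100, 0, 0, -2, 0, 100, 0, 0, -2, 0, 100, 0, 0, -2, 0, 100, 0, 0, -2, 0, 100, 0, 0, -1.2, 0, 100, 0, 0, -0.3, 0, 100, 0, 0, 0, 0, 100, 0, 0, 0, 0]'

```text
clock: 2.15
position: [0.4791, -0.2583, 0.0922]
ee_rot: [0.001, 0.994, 0.108, 0.001]
contact_force: [-0.3, -0.1, 0.1]
width: 0.0851
```

Run:
```python
from st import *
s=st();P=pose('wrist',s);save('wrist','w2.png',(160,100,480,400),2)
print(proj(P,[(.481,-.255,.122),(.481,-.255,.046),(.491,.0105,.056)]))
```

```text
t 2.15 pos [ 0.4791 -0.2583  0.0922] yaw 0.2156 q6 0.73 F [-0.3036 -0.1387  0.1351] M [ 0.0612 -0.0382 -0.0017] w 0.0851 qd 0.006
[[ 317.5438  289.0436]
 [ 319.708   225.5328]
 [-125.9588  122.9143]]
```

View pics/w2.png

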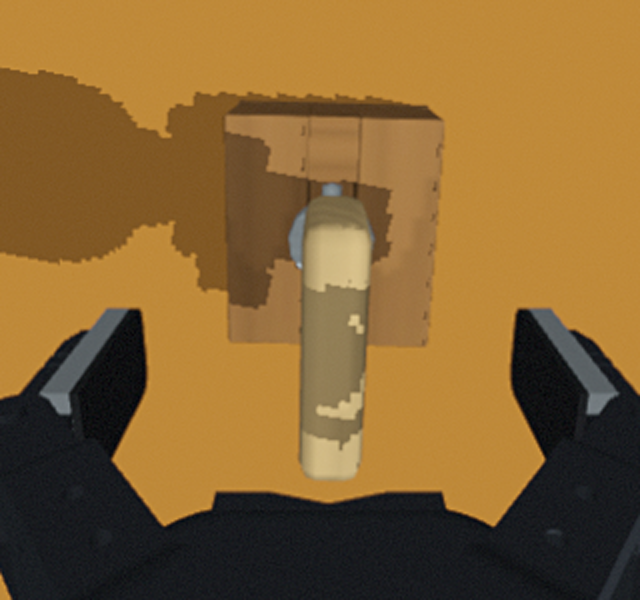

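Run:
```python
from st import *
s=st();P=pose('wrist',s)
a=onz(P,[(328,(222)/2+100),(326,478/2+100)],.1223);print(a,a.mean(0),np.linalg.norm(a[0]-a[1]))
P1=P
```

```text
t 2.2 pos [ 0.4791 -0.2582  0.0923] yaw 0.2157 q6 0.73 F [0.776  0.1526 0.6946] M [ 0.0007 -0.0139 -0.0333] w 0.0852 qd 0.003
[[ 0.5151 -0.2518  0.1223]
 [ 0.4577 -0.2637  0.1223]] [ 0.4864 -0.2577  0.1223] 0.05857113094601774
```

Request:
carry_out --moves '[100, 0.5, 0.05, -0.3, 0, 100, 0, 0, 0, 0, 0, 0, 0, 0, 0, 0, 0, 0, 0, 0, 0, 0, 0, 0, 0, 0, 0, 0, 0, 0, 0, 0, 0, 0, 0, 0, 0, 0, 0, 0, 0, 0, 0, 0, 0, 0, 0, 0, 0, 0]' --squeeze 80

```text
clock: 3.2
position: [0.4835, -0.2571, 0.0884]
ee_rot: [0.0, 0.994, 0.108, -0.0]
contact_force: [-1.3, 0.1, 1.4]
width: 0.0127
```

```bash
python3 st.py
```

```text
t 3.2 pos [ 0.4835 -0.2571  0.0884] yaw 0.2158 q6 0.74 F [-1.3432  0.0592  1.4271] M [0.0371 0.1187 0.0009] w 0.0127 qd 0.001
```

Request:
carry_out --moves '[0, 0, 0, 0.5, 0, 0, 0, 0, 1, 0, 0, 0, 0, 1.2, 0, 0, 0, 0, 1.5, 0, 0, 0, 0, 1.5, 0, 0, 0, 0, 1.5, 0, 0, 0, 0, 1.5, 0, 0, 0, 0, 1, 0, 0, 0, 0, 0, 0, 0, 0, 0, 0, 0]'

```text
clock: 4.2
position: [0.4834, -0.257, 0.1854]
ee_rot: [0.0, 0.994, 0.108, 0.0]
contact_force: [-0.2, -0.4, -1.2]
width: 0.0131
```

Run:
```python
from st import *
s=st();P=pose('wrist',s);save('wrist','w3.png')
print(proj(P,[(.491,.0105,.056)]))
```

```text
t 4.2 pos [ 0.4834 -0.257   0.1854] yaw 0.2158 q6 0.74 F [-0.2323 -0.4306 -1.1577] M [0.0134 0.0675 0.0038] w 0.0131 qd 0.018
[[ 23.9867 124.5276]]
```

View pics/w3.png

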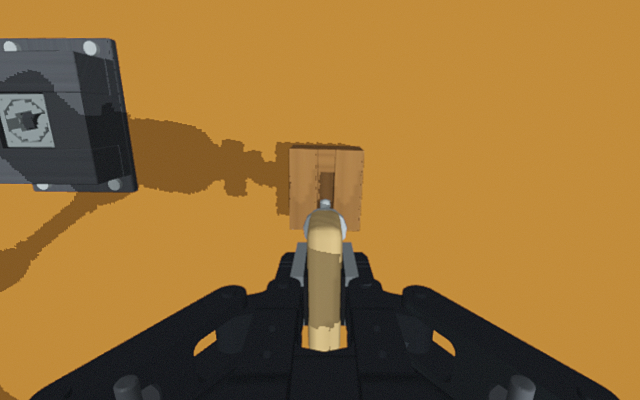

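Lifted: the puller is held at (325,210–350), and the plug is at (27,121), close to prediction. Next I'll travel over the socket and turn to the slot's angle.

Request:
carry_out --moves '[0, 0.1, 2.7, 0, 0.15, 0, 0.1, 2.7, 0, 0.15, 0, 0.1, 2.7, 0, 0.15, 0, 0.1, 2.7, 0, 0.15, 0, 0.1, 2.7, 0, 0.15, 0, 0.1, 2.7, 0, 0.15, 0, 0.1, 2.7, 0, 0.15, 0, 0, 2.7, 0, 0.15, 0, 0, 2.7, 0, 0.15, 0, 0, 2.4, 0, 0.15]'

```text
clock: 5.25
position: [0.4898, 0.0113, 0.1844]
ee_rot: [-0.001, 0.652, 0.759, -0.0]
contact_force: [0.4, -0.9, -0.8]
width: 0.0132
```

Request:
carry_out --moves '[0, 0, 0, 0, 0.1, 0, 0, 0, 0, 0.1, 0, 0, 0, 0, 0.02, 0, 0, 0, 0, 0, 0, 0, 0, 0, 0, 0, 0, 0, 0, 0, 0, 0, 0, 0, 0, 0, 0, 0, 0, 0, 0, 0, 0, 0, 0, 0, 0, 0, 0, 0]'

```text
clock: 6.25
position: [0.4906, 0.0099, 0.1854]
ee_rot: [0.0, 0.567, 0.824, 0.0]
contact_force: [0.2, -0.1, -0.4]
width: 0.0132
```

Run:
```python
from st import *
s=st();P=pose('wrist',s);save('wrist','w4.png',(220,80,420,260),4)
print((proj(P,[(.491,.0105,.056)])-[220,80])*4)
# pin ends & collar if axis at TCP + d along tool x
p=s['position'];y=2*np.arctan2(s['ee_rot'][2],s['ee_rot'][1]);u=np.array([np.cos(y),np.sin(y),0])
for d in(-.003,0,.003): print(d,(proj(P,[p+u*(d+.015)+[0,0,.019-.083+.0],p+u*(d+.014)+[0,0,.019-.0623]])-[220,80])*4)
```

```text
t 6.25 pos [0.4906 0.0099 0.1854] yaw 1.9356 q6 -0.49 F [ 0.197  -0.0518 -0.449 ] M [ 0.0141  0.0458 -0.0254] w 0.0132 qd 0.002
[[410.795  455.1203]]
-0.003 [[405.7671 484.307 ]
 [404.7953 525.9971]]
0 [[405.715  467.6167]
 [404.7336 507.8035]]
0.003 [[405.6625 450.7964]
 [404.6714 489.453 ]]
```

View pics/w4.png

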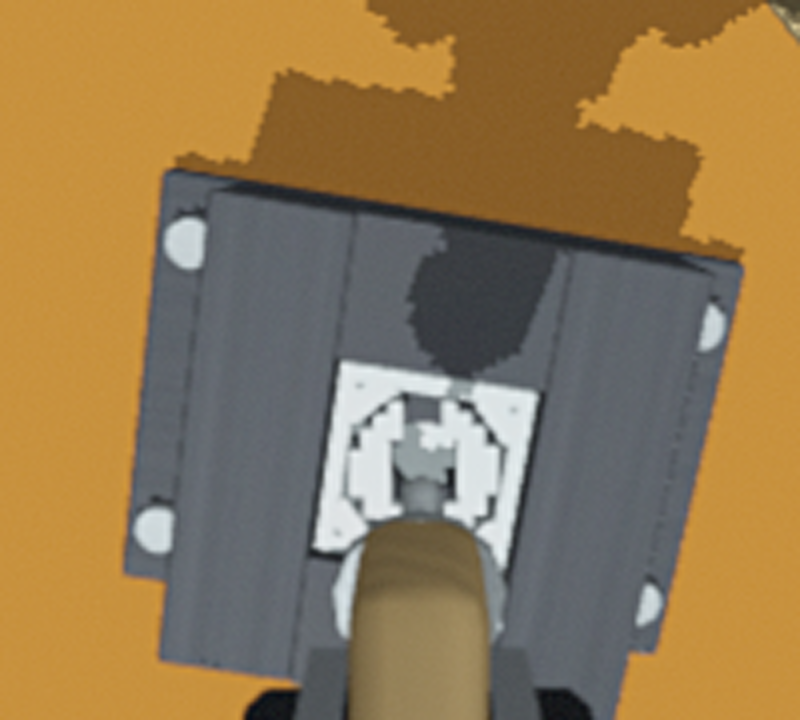

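Run:
```python
from st import *
s=manip.get_state();P=pose('wrist',s);p=s['position'];y=1.9356;u=np.array([np.cos(y),np.sin(y)]);v=np.array([-u[1],u[0]])
f=lambda l,z:[ (np.dot(q[:2]-p[:2],u)*1e3,np.dot(q[:2]-p[:2],v)*1e3) for q in onz(P,np.array(l)/4.+[220,80]-.4,z)]
L=np.array
print('plug corners',L(f([(340,360),(540,393),(510,570),(312,552)],.056)),L(f([(340,360),(540,393),(510,570),(312,552)],.056)).mean(0))
print('insert edges top/left/right',L(f([(425,392),(347,468),(503,468)],.056)))
print('slot',L(f([(406,400),(441,400),(394,490),(457,490)],.056)))
print('collar L/R',L(f([(335,590),(505,585)],p[2]+.019-.0623)))
print('pin end',L(f([(421,481)],p[2]+.019-.0795)))
```

```text
plug corners [[ 22.6346  15.4225]
 [ 15.1505 -29.192 ]
 [-26.8133 -23.3216]
 [-22.3499  22.7332]] [-2.8445 -3.5895]
insert edges top/left/right [[ 15.3933  -3.4603]
 [ -2.181   14.2743]
 [ -2.2071 -21.232 ]]
slot [[ 13.5736   0.7952]
 [ 13.568   -7.0473]
 [ -7.3962   3.6079]
 [ -7.4069 -10.8041]]
collar L/R [[  0.5196  11.4721]
 [  1.3508 -15.7485]]
pin end [[13.8562 -2.3566]]
```

Request:
carry_out --moves '[0, 0.15, -0.1, -1, 0, 0, 0, 0, -1.5, 0, 0, 0, 0, -1.5, 0, 0, 0, 0, -1, 0, 0, 0, 0, -0.3, 0, 0, 0, 0, 0, 0, 0, 0, 0, 0, 0, 0, 0, 0, 0, 0, 0, 0, 0, 0, 0, 0, 0, 0, 0, 0]'

```text
clock: 7.3
position: [0.4923, 0.0089, 0.1327]
ee_rot: [0.0, 0.567, 0.824, 0.0]
contact_force: [0.6, -0.1, -1.6]
width: 0.0129
```

Run:
```python
from st import *
s=st();P=pose('wrist',s);save('wrist','w5.png',(220,80,420,260),4)
```

```text
t 7.3 pos [0.4923 0.0089 0.1327] yaw 1.9358 q6 -0.49 F [ 0.5714 -0.1135 -1.6096] M [-0.0146  0.0123 -0.0114] w 0.0129 qd 0.003
```

View pics/w5.png

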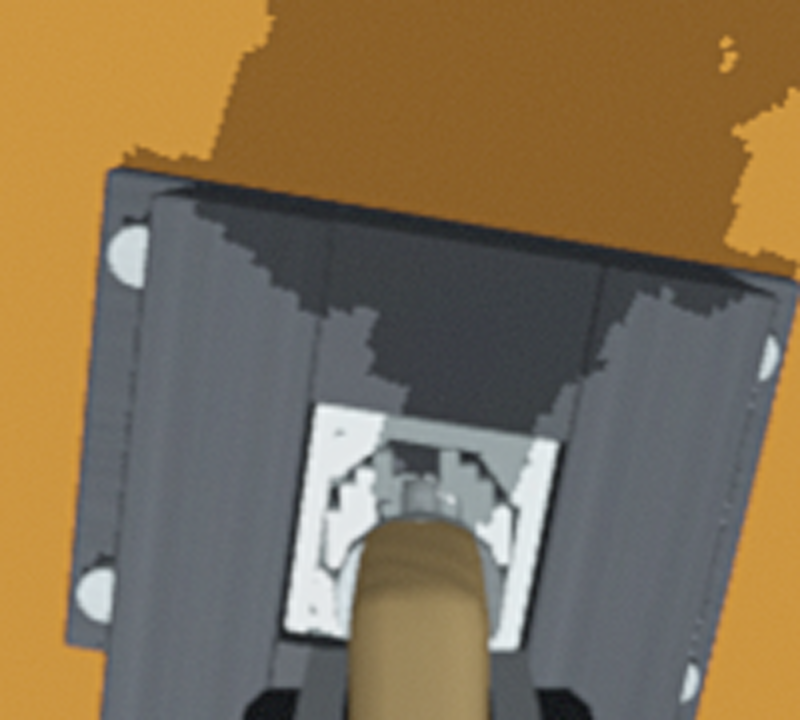

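Run:
```python
from st import *
s=manip.get_state();P=pose('wrist',s);p=s['position'];y=1.9356;u=np.array([np.cos(y),np.sin(y)]);v=np.array([-u[1],u[0]])
f=lambda l,z:np.array([ (np.dot(q[:2]-p[:2],u)*1e3,np.dot(q[:2]-p[:2],v)*1e3) for q in onz(P,np.array(l)/4.+[220,80]-.4,z)])
c=f([(315,403),(558,437),(522,652),(283,630)],.056);print('plug corners',c,c.mean(0))
print('slot',f([(392,447),(441,447)],.056))
print('insert',f([(322,545),(516,545),(415,440)],.056))
print('pin end',f([(404,481),(438,481)],p[2]+.019-.0795))
print('collar',f([(500,575),(337,590)],p[2]+.019-.0623))
```

```text
plug corners [[ 24.0091  16.726 ]
 [ 17.6625 -27.4081]
 [-24.6926 -21.8217]
 [-20.117   23.8729]] [-0.7845 -2.1577]
slot [[15.8065  2.8556]
 [15.7999 -6.0928]]
insert [[ -3.0391  16.0543]
 [ -3.0681 -20.1994]
 [ 17.1176  -1.3461]]
pin end [[13.8433  0.5151]
 [13.839  -5.2834]]
collar [[  3.0378 -14.9386]
 [  0.5088  11.1304]]
```

Request:
carry_out --moves '[0, -0.03, 0, 0, 0.02, 0, 0, 0, -0.2, 0, 0, 0, 0, -0.2, 0, 0, 0, 0, -0.2, 0, 0, 0, 0, -0.2, 0, 0, 0, 0, -0.1, 0, 0, 0, 0, -0.1, 0, 0, 0, 0, -0.1, 0, 0, 0, 0, 0, 0, 0, 0, 0, 0, 0]'

```text
clock: 8.35
position: [0.4918, 0.0089, 0.1213]
ee_rot: [0.0, 0.559, 0.829, 0.0]
contact_force: [0.7, -1.3, -1.3]
width: 0.0129
```

```bash
python3 st.py
```

```text
t 8.35 pos [0.4918 0.0089 0.1213] yaw 1.9558 q6 -0.51 F [ 0.6527 -1.3189 -1.2613] M [-0.0358  0.0387 -0.0765] w 0.0129 qd 0.002
```

Request:
carry_out --moves '[0, 0, 0, -0.1, 0, 0, 0, 0, -0.1, 0, 0, 0, 0, -0.1, 0, 0, 0, 0, -0.1, 0, 0, 0, 0, -0.1, 0, 0, 0, 0, -0.1, 0, 0, 0, 0, 0, 0, 0, 0, 0, 0, 0, 0, 0, 0, 0, 0, 0, 0, 0, 0, 0]'

```text
clock: 9.35
position: [0.4918, 0.0089, 0.1154]
ee_rot: [0.0, 0.559, 0.829, 0.0]
contact_force: [-0.4, -0.2, -1.6]
width: 0.0133
```

```bash
python3 st.py
```

```text
t 9.35 pos [0.4918 0.0089 0.1154] yaw 1.9558 q6 -0.51 F [-0.3542 -0.1771 -1.621 ] M [ 0.0463 -0.0304 -0.0406] w 0.0133 qd 0.002
```

In the slot with no force. On to the thread's start at about z=0.108.

Request:
carry_out --moves '[0, 0, 0, -0.1, 0, 0, 0, 0, -0.1, 0, 0, 0, 0, -0.1, 0, 0, 0, 0, -0.1, 0, 0, 0, 0, -0.1, 0, 0, 0, 0, -0.1, 0, 0, 0, 0, -0.1, 0, 0, 0, 0, 0, 0, 0, 0, 0, 0, 0, 0, 0, 0, 0, 0]'

```text
clock: 10.35
position: [0.4918, 0.0089, 0.1083]
ee_rot: [0.0, 0.559, 0.829, 0.0]
contact_force: [-0.1, -0.8, -1.7]
width: 0.0134
```

```bash
python3 st.py
```

```text
t 10.35 pos [0.4918 0.0089 0.1083] yaw 1.9558 q6 -0.51 F [-0.1395 -0.7926 -1.6884] M [ 0.0086 -0.0628 -0.0304] w 0.0134 qd 0.003
```

Request:
carry_out --moves '[0, 0, 0, -0.02, 0, 0, 0, 0, -0.02, 0, 0, 0, 0, -0.02, 0, 0, 0, 0, -0.02, 0, 0, 0, 0, -0.02, 0, 0, 0, 0, 0, 0, 0, 0, 0, 0, 0, 0, 0, 0, 0, 0, 0, 0, 0, 0, 0, 0, 0, 0, 0, 0]'

```text
clock: 11.35
position: [0.4919, 0.0089, 0.108]
ee_rot: [0.0, 0.559, 0.829, 0.0]
contact_force: [-2.3, 0.2, 5.9]
width: 0.0129
```

```bash
python3 st.py
```

```text
t 11.35 pos [0.4919 0.0089 0.108 ] yaw 1.9558 q6 -0.51 F [-2.2946  0.1889  5.8749] M [-0.0085  0.3853  0.039 ] w 0.0129 qd 0.002
```

Request:
carry_out --moves '[0, 0, 0, 0.03, 0, 0, 0, 0, 0, -0.05, 0, 0, 0, 0, -0.05, 0, 0, 0, 0, -0.05, 0, 0, 0, 0, -0.05, 0, 0, 0, 0, -0.05, 0, 0, 0, 0, -0.05, 0, 0, 0, 0, 0, 0, 0, 0, 0, 0, 0, 0, 0, 0, 0]'

```text
clock: 12.35
position: [0.4925, 0.0089, 0.108]
ee_rot: [0.001, 0.676, 0.737, 0.001]
contact_force: [1.6, 0.5, 3.7]
width: 0.013
```

```bash
python3 st.py
```

```text
t 12.35 pos [0.4925 0.0089 0.108 ] yaw 1.6563 q6 -0.21 F [1.6058 0.491  3.7009] M [ 0.0421 -0.1961 -0.0485] w 0.013 qd 0.004
```

Request:
carry_out --moves '[0, 0, 0, 0, -0.06, 0, 0, 0, 0, -0.06, 0, 0, 0, 0, -0.06, 0, 0, 0, 0, -0.06, 0, 0, 0, 0, -0.06, 0, 0, 0, -0.03, -0.06, 0, 0, 0, -0.03, -0.06, 0, 0, 0, -0.03, -0.06, 0, 0, 0, 0, 0, 0, 0, 0, 0, 0]'

```text
clock: 13.35
position: [0.4917, 0.0087, 0.1072]
ee_rot: [0.0, 0.832, 0.555, -0.0]
contact_force: [-1.2, -0.7, 6.0]
width: 0.0127
```

```bash
python3 st.py
```

```text
t 13.35 pos [0.4917 0.0087 0.1072] yaw 1.1766 q6 0.27 F [-1.2286 -0.6536  5.9979] M [0.0212 0.2036 0.0255] w 0.0127 qd 0.002
```

Request:
carry_out --moves '[0, 0, 0, 0, -0.05, 0, 0, 0, -0.02, -0.05, 0, 0, 0, -0.02, -0.05, 0, 0, 0, -0.02, -0.05, 0, 0, 0, -0.03, -0.05, 0, 0, 0, -0.03, -0.05, 0, 0, 0, 0, 0, 0, 0, 0, 0, 0, 0, 0, 0, 0, 0, 0, 0, 0, 0, 0]'

```text
clock: 14.35
position: [0.4919, 0.0087, 0.1057]
ee_rot: [0.0, 0.905, 0.424, 0.0]
contact_force: [0.5, -1.8, 4.6]
width: 0.0129
```

```bash
python3 st.py
```

```text
t 14.35 pos [0.4919 0.0087 0.1057] yaw 0.8766 q6 0.57 F [ 0.5169 -1.7745  4.5991] M [-0.3255  0.0904  0.0046] w 0.0129 qd 0.002
```

Request:
carry_out --moves '[0, 0, 0, -0.02, -0.05, 0, 0, 0, -0.02, -0.05, 0, 0, 0, -0.03, -0.05, 0, 0, 0, -0.03, -0.05, 0, 0, 0, -0.03, -0.05, 0, 0, 0, -0.03, -0.05, 0, 0, 0, 0, -0.03, 0, 0, 0, 0, 0, 0, 0, 0, 0, 0, 0, 0, 0, 0, 0]'

```text
clock: 15.35
position: [0.4921, 0.0087, 0.1043]
ee_rot: [0.0, 0.963, 0.27, 0.0]
contact_force: [-0.0, -0.3, 6.1]
width: 0.013
```

```bash
python3 st.py
```

```text
t 15.35 pos [0.4921 0.0087 0.1043] yaw 0.5466 q6 0.9 F [-0.0084 -0.2674  6.1246] M [-0.2781  0.0799 -0.0237] w 0.013 qd 0.001
```

Request:
carry_out --moves '[0, 0, 0, 0.01, -0.04, 0, 0, 0, 0, -0.04, 0, 0, 0, 0, -0.04, 0, 0, 0, 0, -0.04, 0, 0, 0, 0, -0.02, 0, 0, 0, 0, 0, 0, 0, 0, 0, 0, 0, 0, 0, 0, 0, 0, 0, 0, 0, 0, 0, 0, 0, 0, 0]'

```text
clock: 16.35
position: [0.4922, 0.0086, 0.1043]
ee_rot: [0.0, 0.983, 0.182, 0.0]
contact_force: [1.4, -1.5, 4.9]
width: 0.013
```

```bash
python3 st.py
```

```text
t 16.35 pos [0.4922 0.0086 0.1043] yaw 0.3667 q6 1.08 F [ 1.4248 -1.4916  4.9234] M [-0.3067  0.1386  0.0106] w 0.013 qd 0.002
```

Request:
carry_out --moves '[0, 0, 0, 0, -0.02, 0, 0, 0, 0, -0.02, 0, 0, 0, 0, -0.02, 0, 0, 0, 0, -0.02, 0, 0, 0, 0, 0, 0, 0, 0, 0, 0, 0, 0, 0, 0, 0, 0, 0, 0, 0, 0, 0, 0, 0, 0, 0, 0, 0, 0, 0, 0]'

```text
clock: 17.35
position: [0.4922, 0.0085, 0.1043]
ee_rot: [0.001, 0.99, 0.143, 0.0]
contact_force: [-0.3, -2.0, 5.0]
width: 0.013
```

```bash
python3 st.py
```

```text
t 17.35 pos [0.4922 0.0085 0.1043] yaw 0.2867 q6 1.16 F [-0.3178 -1.9976  5.036 ] M [-0.3535  0.0163  0.0103] w 0.013 qd 0.001
```

Request:
carry_out --moves '[0, 0, 0, 0, -0.02, 0, 0, 0, 0, -0.02, 0, 0, 0, 0, 0, 0, 0, 0, 0, 0, 0, 0, 0, 0, 0, 0, 0, 0, 0, 0, 0, 0, 0, 0, 0, 0, 0, 0, 0, 0, 0, 0, 0, 0, 0, 0, 0, 0, 0, 0]'

```text
clock: 18.35
position: [0.4922, 0.0084, 0.1043]
ee_rot: [0.001, 0.992, 0.123, 0.0]
contact_force: [0.2, -1.3, 5.2]
width: 0.0124
```

```bash
python3 st.py
```

```text
t 18.35 pos [0.4922 0.0084 0.1043] yaw 0.2469 q6 1.2 F [ 0.1835 -1.3162  5.2188] M [-0.4081  0.0116  0.0342] w 0.0124 qd 0.001
```

Request:
carry_out --moves '[0, 0, 0, 0.05, 0, 0, 0, 0, 0.1, 0, 0, 0, 0, 0.1, 0, 0, 0, 0, 0.1, 0, 0, 0, 0, 0.1, 0, 0, 0, 0, 0.1, 0, 0, 0, 0, 0.1, 0, 0, 0, 0, 0.1, 0, 0, 0, 0, 0.1, 0, 0, 0, 0, 0.1, 0]'

```text
clock: 19.35
position: [0.4909, 0.009, 0.113]
ee_rot: [-0.0, 0.992, 0.123, -0.001]
contact_force: [3.4, -1.5, -18.0]
width: 0.0131
```

```bash
python3 st.py
```

```text
t 19.35 pos [0.4909 0.009  0.113 ] yaw 0.2459 q6 1.2 F [  3.4085  -1.4636 -17.9699] M [-0.3716 -0.7986  0.0206] w 0.0131 qd 0.026
```

Request:
carry_out --moves '[0, 0, 0, 0.15, 0, 0, 0, 0, 0.15, 0, 0, 0, 0, 0.15, 0, 0, 0, 0, 0.15, 0, 0, 0, 0, 0.15, 0, 0, 0, 0, 0.15, 0, 0, 0, 0, 0.15, 0, 0, 0, 0, 0.15, 0, 0, 0, 0, 0, 0, 0, 0, 0, 0, 0]'

```text
clock: 20.35
position: [0.4916, 0.009, 0.1258]
ee_rot: [-0.0, 0.992, 0.123, -0.0]
contact_force: [0.2, -1.8, -13.3]
width: 0.0131
```

```bash
python3 st.py
```

```text
t 20.35 pos [0.4916 0.009  0.1258] yaw 0.2458 q6 1.2 F [  0.1651  -1.7911 -13.3341] M [-0.2715 -0.0494  0.0068] w 0.0131 qd 0.002
```

Request:
carry_out --moves '[0, 0, 0, 0.2, 0, 0, 0, 0, 0.2, 0, 0, 0, 0, 0.2, 0, 0, 0, 0, 0.2, 0, 0, 0, 0, 0.2, 0, 0, 0, 0, 0.2, 0, 0, 0, 0, 0.2, 0, 0, 0, 0, 0.2, 0, 0, 0, 0, 0.2, 0, 0, 0, 0, 0, 0]'

```text
clock: 21.35
position: [0.4919, 0.0089, 0.1438]
ee_rot: [0.0, 0.992, 0.123, 0.0]
contact_force: [-0.1, 0.0, -2.7]
width: 0.0129
```

Request:
carry_out --moves '[0, 0, 0, 0.5, 0, 0, 0, 0, 0.5, 0, 0, 0, 0, 0.5, 0, 0, 0, 0, 0.5, 0, 0, 0, 0, 0.5, 0, 0, 0, 0, 0.5, 0, 0, 0, 0, 0, 0, 0, 0, 0, 0, 0, 0, 0, 0, 0, 0, 0, 0, 0, 0, 0]'

```text
clock: 22.35
position: [0.4915, 0.0089, 0.1732]
ee_rot: [-0.0, 0.992, 0.123, -0.0]
contact_force: [-0.1, -0.5, -3.0]
width: 0.0127
```

Run:
```python
from st import *
s=st();save('side','s2.png',(300,100,640,355),2)
```

```text
t 22.35 pos [0.4915 0.0089 0.1732] yaw 0.2458 q6 1.2 F [-0.0505 -0.4889 -3.0236] M [-0.0417 -0.0034 -0.0496] w 0.0127 qd 0.002
```

View pics/s2.png

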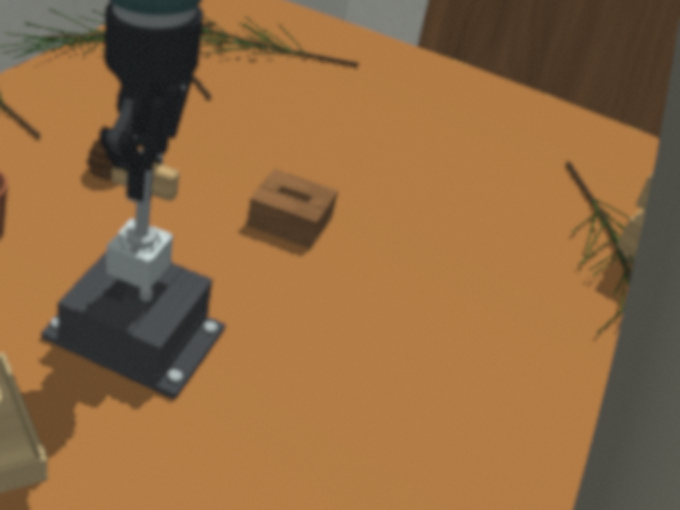

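The plug is out, hanging on the puller at (138,253), and the rest is empty. I'll carry it over the tray.

Request:
carry_out --moves '[0, 0.1, 1, 0, 0, 0, 0.2, 2, 0, 0, 0, 0.3, 2.5, 0, 0, 0, 0.4, 3, 0, 0, 0, 0.4, 3, 0, 0, 0, 0.4, 3, 0, 0, 0, 0.3, 2.5, 0, 0, 0, 0.2, 2, 0, 0, 0, 0.1, 1.5, 0, 0, 0, 0.05, 0.5, 0, 0]'

```text
clock: 23.4
position: [0.5161, 0.2207, 0.1733]
ee_rot: [-0.0, 0.992, 0.123, -0.0]
contact_force: [0.2, -0.1, -4.7]
width: 0.0132
```

Request:
carry_out --moves '[0, 0, 0, 0, 0, 0, 0, 0, 0, 0, 0, 0, 0, -0.5, 0, 0, 0, 0, -1, 0, 0, 0, 0, -1, 0, 0, 0, 0, -1, 0, 0, 0, 0, -0.5, 0, 0, 0, 0, 0, 0, 0, 0, 0, 0, 0, 0, 0, 0, 0, 0]'

```text
clock: 24.4
position: [0.5167, 0.2191, 0.1339]
ee_rot: [-0.0, 0.992, 0.123, 0.001]
contact_force: [0.2, 0.4, -3.8]
width: 0.0129
```

Run:
```python
from st import *
s=st();save('side','s3.png',(180,150,480,375),2.5)
```

```text
t 24.4 pos [0.5167 0.2191 0.1339] yaw 0.2458 q6 1.6 F [ 0.2076  0.4131 -3.7896] M [ 0.0037  0.0403 -0.0018] w 0.0129 qd 0.003
```

View pics/s3.png

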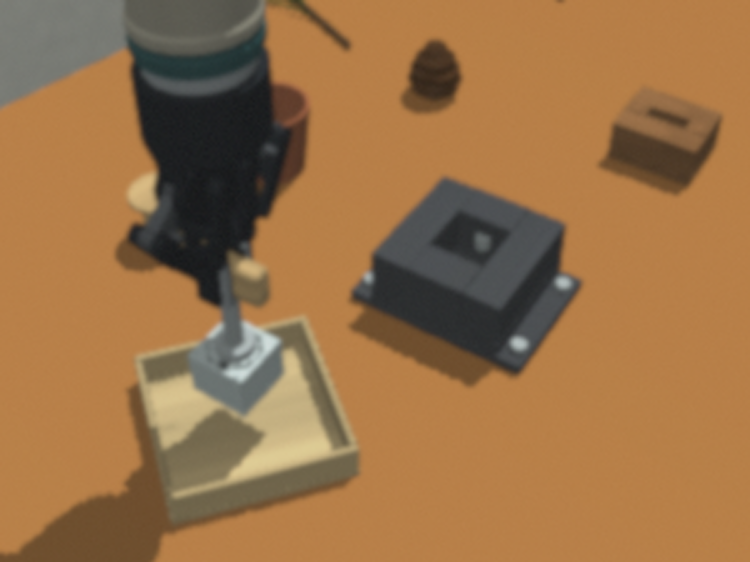

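The plug hangs inside the tray outline at (237,365). The cylinder seen in the socket is a plunger. Lowering now.

Request:
carry_out --moves '[0, 0, 0, -0.5, 0, 0, 0, 0, -0.8, 0, 0, 0, 0, -0.8, 0, 0, 0, 0, -0.8, 0, 0, 0, 0, -0.6, 0, 0, 0, 0, -0.4, 0, 0, 0, 0, -0.2, 0, 0, 0, 0, -0.1, 0, 0, 0, 0, 0, 0, 0, 0, 0, 0, 0]'

```text
clock: 25.45
position: [0.5165, 0.219, 0.0918]
ee_rot: [-0.0, 0.992, 0.123, 0.0]
contact_force: [-0.3, 0.3, -4.3]
width: 0.0133
```

```bash
python3 st.py
```

```text
t 25.45 pos [0.5165 0.219  0.0918] yaw 0.2458 q6 1.6 F [-0.2508  0.2832 -4.2997] M [ 0.0016 -0.0194  0.0211] w 0.0133 qd 0.003
```

Request:
carry_out --moves '[0, 0, 0, -0.1, 0, 0, 0, 0, -0.1, 0, 0, 0, 0, -0.05, 0, 0, 0, 0, -0.05, 0, 0, 0, 0, -0.05, 0, 0, 0, 0, 0, 0, 0, 0, 0, 0, 0, 0, 0, 0, 0, 0, 0, 0, 0, 0, 0, 0, 0, 0, 0, 0]'

```text
clock: 26.45
position: [0.5163, 0.2189, 0.0881]
ee_rot: [0.0, 0.992, 0.123, 0.0]
contact_force: [-0.7, 0.5, -0.7]
width: 0.0131
```

```bash
python3 st.py
```

```text
t 26.45 pos [0.5163 0.2189 0.0881] yaw 0.2458 q6 1.6 F [-0.6509  0.5261 -0.6932] M [-0.0046  0.009   0.0078] w 0.0131 qd 0.001
```

Request:
carry_out --moves '[0, 0, 0, -0.03, 0, 0, 0, 0, -0.03, 0, 0, 0, 0, -0.02, 0, 0, 0, 0, 0, 0, 0, 0, 0, 0, 0, 0, 0, 0, 0, 0, 0, 0, 0, 0, 0, 0, 0, 0, 0, 0, 0, 0, 0, 0, 0, 0, 0, 0, 0, 0]'

```text
clock: 27.45
position: [0.5164, 0.2189, 0.0874]
ee_rot: [0.0, 0.992, 0.123, 0.0]
contact_force: [-0.9, -0.2, 2.1]
width: 0.0131
```

```bash
python3 st.py
```

```text
t 27.45 pos [0.5164 0.2189 0.0874] yaw 0.2458 q6 1.6 F [-0.8739 -0.1529  2.1444] M [ 0.006   0.1834 -0.0164] w 0.0131 qd 0.002
```

Seated at the expected height. Letting go gently.

Request:
carry_out --moves '[18, 0, 0, 0, 0, 20, 0, 0, 0, 0, 24, 0, 0, 0, 0, 30, 0, 0, 0, 0, 40, 0, 0, 0, 0, 50, 0, 0, 0, 0, 60, 0, 0, 0, 0, 70, 0, 0, 0, 0, 70, 0, 0, 0, 0, 70, 0, 0, 0, 0]'

```text
clock: 28.45
position: [0.5163, 0.2189, 0.0872]
ee_rot: [0.0, 0.992, 0.123, 0.0]
contact_force: [0.6, 0.1, -0.5]
width: 0.0597
```

Request:
carry_out --moves '[70, 0, 0, 0.5, 0, 70, 0, 0, 1, 0, 70, 0, 0, 1.5, 0, 70, 0, 0, 1.5, 0, 70, 0, 0, 1.5, 0, 70, 0, 0, 1.5, 0, 70, 0, 0, 1.5, 0, 70, 0, 0, 1.5, 0, 70, 0, 0, 1, 0, 70, 0, 0, 0, 0]'

```text
clock: 29.45
position: [0.5173, 0.2192, 0.2044]
ee_rot: [-0.0, 0.992, 0.123, 0.002]
contact_force: [-0.2, -0.6, 1.4]
width: 0.0597
```

Run:
```python
from st import *
s=st();save('side','s4.png',(180,120,480,345),2.5)
```

```text
t 29.45 pos [0.5173 0.2192 0.2044] yaw 0.2458 q6 1.6 F [-0.2229 -0.5632  1.4425] M [-0.013  -0.0214 -0.0905] w 0.0597 qd 0.041
```

View pics/s4.png

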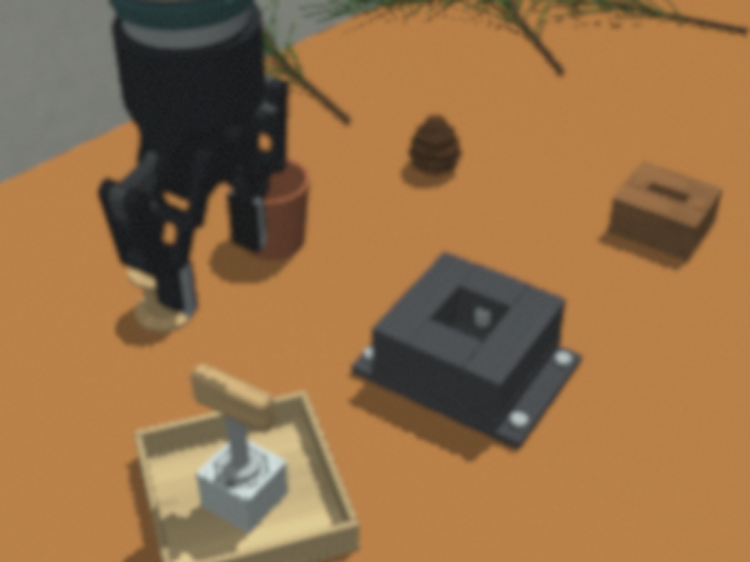

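The plug stands upright in the tray at (243,480) with the puller screwed in. The gripper is clear above it, and the socket is empty. Handing in.

```bash
python3 -c "
from rig import manip
print(manip.sign_off())"
```

```text
the job is handed in; nothing more can be done
None
```

The plug stands upright on the tray floor, near the centre, with the puller still screwed in. The gripper is open and clear above it. I handed in at about 29.5 s of the 72 s allowed.

- **Screwing in:** The pin entered the slot with no contact force. It met the thread's start at the expected height under light pressure. I then turned it clockwise about 98° as it sank 3.7 mm, to the expected home height.
- **Pulling out and placing:** Drawing the plug showed 13 to 18 N on the wrist sensor, as expected. It came to rest in the tray at the predicted height, and I opened the fingers gently.
- **Last look:** The final side picture shows the plug and puller upright, the socket empty, and the pot, spool and pine cone where they were. The fingers never touched the plug.

Three readings did not match what I expected:
- **Push force:** It briefly reached about 7.5 N while screwing in, above the suggested 6 N.
- **End stop:** I felt it only faintly, so I relied on the depth and the turned angle to call it home.
- **Cameras:** The wrist and top cameras disagreed by 3 to 5 mm. I lined the pin up with the plug from wrist pictures showing both, so that difference largely cancelled out.

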